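# Lock out the trolley's power unit

### The arm

A 6-joint arm with a two-finger parallel gripper is mounted at the origin on the work surface. World frame = base frame: x ahead of the robot, y to its left, z up, the work surface at z = 0. Lengths are in mm, angles in rad, forces in N, time in s.
With the tool pointing down it reaches from about 350 to 875 mm from the base axis. Payload 4.2 kg.
Tool frame: the origin (TCP) lies on the mounting face of the last link; the fingertips stand 173 mm ahead of it and the grasp point (between the pads) lies grip_point_offset ahead of it (grip_point_offset is the distance from the TCP to the grasp point, in mm); z points along the fingers, y is the line along which they close (so a half turn about z gives the same grasp; the last joint's range is limited). The gripper opens to 85 mm and grips with 20 to 120 N. Pads are 22 mm wide; open, the fingers measure 114 mm over their backs; the gripper's body (76 mm by 85 mm) begins 54 mm behind the grasp point. The pads swing forward as they close: fully open they stand 13 mm farther back than shut.
Start: joints at [1.571, 0.385, 0.008, 0, -1.194, -0.259], TCP at [159.919, 604.174, 404.712] pointing down, gripper open.
Joint ranges: [-3.14, 3.14], [-1.21, 2.06], [-1.07, 1.41], [-3.16, 2.05], [-2.99, -0.16], [-3.1, 3.1]. Speed limits (rad/s): [2.79, 2.79, 3.14, 3.14, 3.14, 3.14].

### API

Orientations are given as a unit quaternion [x, y, z, w].
In Python, from bench import read_state, get_image, job_done, recognise, place_of, grip_point_offset gives the robot as it stands. The module is installed in compiled form; this text tells all that it offers.
- The arm moves only by the tool carry_out, never from a script. Its arguments are lists of equal length, an entry for each row: "slide": the shift along the tool's x, y, z in m, a list of three; "roll": the turn about the tool's z in degrees; "claw": the finger opening in m, from 0 to 0.0854. A call has 1 to 8 rows; each row is the pose to reach, as a shift and turn from the pose commanded when the call began, along the tool's axes at that moment; what a row does not reach only later rows make up. A row lasts 1/8 s, in which the tool goes at most 62.5 mm and 10.7 degrees, less where a joint would pass 70% of its speed; a pose out of reach is approached as far as the arm can. A call with a gripper value outside its range is refused whole. The fingers move at their own pace and stop on an object; the grip force is fixed at half the most. Time passes only in rows, so rows that repeat a pose let the fingers close. It gives the time, the measured TCP pose, the force, the opening and the grip force at its end, in the units of the state.
- read_state(): the state, without advancing time (a new reading comes with each control period).
- get_image(name): name is "side" or "top"; returns a dict with "img" (400x640x3 uint8, red, green, blue), "z_map" (400x640 float32, mm along the optical axis (not along the pixel's ray), 0 where there is no reading), "mtx" (3x3 intrinsics, pixels), "k1" (the pictures are not rectified: a ray, as slopes to the right and down, at radius r is drawn at 1 + k1 r^2 times it, then the intrinsics apply), "world_from_camera" (4x4, takes a point from camera to world coordinates). Camera axes: x right, y up, looking along -z (the intrinsics and any distortion apply to the point x, -y, -z); pixel columns grow to the right and rows downward; lengths in mm; the calibration is good to about 2 mm. A picture is of the moment at which its call begins.
- job_done(): hands the job in; it is judged then, once.
Trained networks look in a picture, given as the dict that the camera call returned (one of the last four; its "shot" number tells which), for a name from the list of things; names that differ only in an ending like _2 or _b are one class to them, and where a whole thing is asked for, a point or a joint stands for the part that bears it (a point fixed in the world has none). Each returns a list of dicts, best first, with "conf" (0 to 1); they miss things now and then, are a little off and sometimes report something else, mostly with a low value. They report only what shows in the picture. A call takes as long as a camera call.
- recognise(picture, thing): "at" ([column, row] in pixels, amid what is visible of it).
- place_of(picture, thing): "at" ([column, row] in pixels: a listed point, or the origin of a listed thing).
The state is a dict: "clock": time; "joints": joint angles; "joint_vel": joint speeds; "joint_efforts": joint torques, N m; "position": TCP position; "ee_rot": TCP orientation; "contact_force": force on the tool from outside, world axes, zero at the start; "wrist_torque": the same for the moment, N m; "gripper_width": finger opening in mm; "grasp_force": force on a finger pad.
Only numpy, scipy, OpenCV 4.12 (cv2) and the standard library are available. Lean on these libraries where they do the work, as an engineer would, in place of code of your own. Each camera call takes 0.05 s, during which the arm holds its last target. There are 200 camera calls.

### The job

Switch off the power unit on the trolley so that it can be wiped down: push its black rotary handle fully in and, keeping it in and not forcing it, turn it a full quarter turn counter-clockwise to off and let it spring back out. Only then swing the steel lockout hasp beside it right up until it stands square to the panel, so that the handle cannot be turned back on, and let go. Leave the other things on the trolley where they are.

Things in the scene. Friction and masses are not known exactly. Their poses are not given: they have to be found in the camera images.
- panel: the grey power unit's flat sloping switch panel, 200 mm (x) by 240 mm (y); origin at the centre of its surface, 92 mm above the table. z = outward normal, 25 degrees from vertical, leaning to the robot; x up the slope; y to the left. The handle's axis is at panel (0, +65 mm), the hasp hinge at (0, +20 mm). Case fixed; a flat ledge 115 mm above the table lies behind the panel's upper edge.
- handle_grip (a point): centre of the handle's bar, on its axis, 36 mm above the panel when out. Black plastic bar with a white line on top, 120 long, 24 wide, 32 mm high (20 to 52 mm above the panel), over a disc 68 mm across that moves with it (15 to 21 mm above the panel, over a 3 mm bezel). At ON the bar lies along panel y, its end over the hasp hinge; at OFF along panel x. Own y axis: along the bar.
- handle (a joint): handle angle, rad: 0 = ON, 1.57 = OFF, growing counter-clockwise seen from outside. Stops at -0.03 and 1.60; stiff (0.12 N m), stays where left. Turns only while pushed in: a track inside holds it at ON and at OFF unless it is in by 10 mm or more, and keeps it in between them. Let go within about 0.05 rad of OFF it springs out by itself; if it stays in, it must be turned further.
- handle_push (a joint): how far the handle is pushed in along its axis, in m: 0 = out, 0.012 = fully in at a firm stop. A spring pushes it out: 6 N at first, 12 N fully in.
- hasp_grip (a point): middle of the hasp's cross grip: round steel bar 12 mm across, 44 mm long along panel x, at the hasp's free end, 84 mm from the hinge line along the plate and 22 mm off the plate's middle (27 mm above the panel when flat). A web 30 mm wide, 6 mm thick joins it to the plate. Both ends are free; gripped by its ends it can turn between the fingers as the hasp swings.
- hasp_hinge (a point): middle of the hasp's hinge line, 5 mm above the panel at panel (0, +20 mm); the line runs along panel x.
- hasp (a joint): hasp angle, rad: 0 = flat on the panel, pointing to panel -y; 1.57 = square to the panel, its end having swung up and over towards the handle; stop at 1.62. Steel plate 92 x 34 x 4 mm with a padlock opening. Stiff hinge (0.1 N m): stays where left. With the handle at ON, its bar blocks the hasp beyond about 0.9 rad; raised, the hasp blocks the handle from returning to ON.
- gel_bottle: bystander: clear pump bottle, 72 mm across, 190 mm to the neck, 225 mm with its pump; stands on the table; origin at the centre of its underside
- soap_bottle: bystander: pale blue pump bottle, 60 mm across, 160 mm to the neck, 190 mm with its pump; stands on the table; origin at the centre of its underside
- wipes_stack: bystander: stack of white paper wipes 130 x 110 mm, 48 mm high; on the table; origin at the centre of its underside
- meter: bystander: violet hand-held meter lying on its back, 85 x 150 mm, 36 mm high; beside the unit's left side (+y of the unit); origin at the centre of its underside
- carton: bystander: brown carton 55 x 120 mm, 45 mm high; beside the unit's right side (-y of the unit); origin at the centre of its underside
- probe_case: bystander: white case 40 x 110 mm, 26 mm high, lying on the flat ledge behind the sloping panel; origin at the centre of its underside

How it is judged (in metres and radians):
On the way, in this order (a step that is already met when the one before it is completed fails the run):
1. the handle is at OFF and has sprung back out (value of joint handle above 1.45 rad and value of joint handle_push below 0.003 m), for 0.2 s.
2. with the handle at OFF, the hasp is swung up (all of step 1 and value of joint hasp above 1.38 rad), for 0.2 s.
At the end, for the whole second after the job is handed in: The handle is at OFF (beyond 1.45 rad) and out (pushed in less than 3 mm); the hasp stands up square to the panel (beyond 1.38 rad) and at rest; each bystander is within 30 mm of where it stood (all of step 2 and velocity of joint hasp below 0.1 rad/s and distance of each of gel_bottle, soap_bottle, wipes_stack, meter, carton, probe_case from where it was at the start of the episode below 0.03 m); the robot touches nothing.
It fails at once if the handle is forced round without being pushed in (value of joint handle between 0.12 and 1.3 rad and value of joint handle_push below 0.007 m).
It fails at once if the hasp is swung up past 0.6 rad before the handle is off (value of joint hasp above 0.6 rad and value of joint handle below 1.4 rad).
It fails at once if a bystander is shoved away or knocked over (distance of any of gel_bottle, soap_bottle, wipes_stack, meter, carton, probe_case from where it was at the start of the episode above 0.05 m or angle between any of gel_bottle, soap_bottle, wipes_stack, meter, carton, probe_case's own z axis and vertical above 0.5 rad).
It also fails if it takes over 54 s, if anything falls off the work surface, if the arm or the gripper's body presses on something with over 40 N, if the wrist force passes 120 N, or if a joint passes its speed limit or range.

## Working session

There is one attempt and no reset: what is moved stays moved. The work goes in short steps, Python scripts to look and compute and a tool call to move; the robot and the scene stay as the last step left them, time stands still between calls to the robot, and variables do not carry over. Pictures are saved under pics/ and viewed, at most 10 in all, crops included, and the job is handed in when it is done.

Besides the shell and the picture viewer there is one more tool, called after "Emit:" by a JSON object that holds its "fn" and its "kwargs". carry_out: Moves the arm, as the interface text tells. Its arguments: {"type":"object","properties":{"slide":{"type":"array"},"roll":{"type":"array"},"claw":{"type":"array"}},"required":["slide","roll","claw"]}

```bash
mkdir -p pics; cat > h.py <<'E'
import numpy as np, cv2
from bench import *
from scipy.spatial.transform import Rotation as R
def ray_uv(p,uv):
    K=p["mtx"]; d=np.array([p["k1"],0,0,0,0.])
    return cv2.undistortPoints(np.array([[uv]],float),np.array(K,float),d)[0,0]
def world(p,uv,z=None):
    x,y=ray_uv(p,uv)
    if z is None:
        c,r=int(round(uv[0])),int(round(uv[1])); w=p["z_map"][max(r-1,0):r+2,max(c-1,0):c+2]; z=np.median(w[w>0]) if (w>0).any() else 0
    return (np.array(p["world_from_camera"])@[x*z,-y*z,-z,1])[:3]
def on_z(p,uv,h):
    T=np.array(p["world_from_camera"]); x,y=ray_uv(p,uv); d=T[:3,:3]@[x,-y,-1]; o=T[:3,3]
    return o+d*(h-o[2])/d[2]
def cloud(p):
    h,w=p["z_map"].shape; g=np.stack(np.meshgrid(np.arange(w),np.arange(h)),-1).reshape(-1,1,2).astype(float)
    q=cv2.undistortPoints(g,np.array(p["mtx"],float),np.array([p["k1"],0,0,0,0.]))[:,0]
    z=p["z_map"].reshape(-1); P=np.c_[q[:,0]*z,-q[:,1]*z,-z]
    T=np.array(p["world_from_camera"]); return (P@T[:3,:3].T+T[:3,3]).reshape(h,w,3)
def pix(p,X):
    T=np.linalg.inv(np.array(p["world_from_camera"])); c=T[:3,:3]@X+T[:3,3]
    q=np.array([c[0],-c[1],-c[2]])/-c[2]; r2=q[0]**2+q[1]**2
    q=q[:2]*(1+p["k1"]*r2); K=np.array(p["mtx"]); return np.array([K[0,0]*q[0]+K[0,2],K[1,1]*q[1]+K[1,2]])
E
python3 - <<'E'
from h import *
print(grip_point_offset); s=read_state(); print(s)
for n in("top","side"):
    p=get_image(n); cv2.imwrite(f"pics/{n}0.png",p["img"][:,:,::-1]); print(n,np.round(p["world_from_camera"],2).tolist(),p["mtx"],p["k1"])
    for t in["panel","handle_grip","hasp_grip","hasp_hinge","gel_bottle","soap_bottle","wipes_stack","meter","carton","probe_case"]:
        for r in place_of(p,t)[:2]: print(t,r,np.round(world(p,r["at"])))
E
```

```text
154.70000000000002
{'clock': 0.0, 'joints': array([ 1.57061738e+00,  3.85569885e-01,  6.59163320e-03, -5.34061524e-04,
       -1.19396545e+00, -2.58595685e-01]), 'joint_vel': array([-4.50156560e-04,  1.03631600e-04,  1.94668833e-05, -1.84055746e-03,
        2.35688389e-04,  1.01388307e-03]), 'joint_efforts': array([-5.09837664e-04, -3.92291379e+01,  1.88399023e+01,  4.18629795e+00,
       -4.57428003e-03,  7.43120637e-06]), 'position': array([159.84633704, 603.99499872, 403.59451865]), 'ee_rot': array([ 9.91627813e-01, -1.29124229e-01, -1.07776586e-04,  1.09671535e-03]), 'contact_force': array([-0.12790536, -0.32737604, -0.32337455]), 'wrist_torque': array([-0.01263588, -0.00605971, -0.0031853 ]), 'grasp_force': 0.0, 'gripper_width': 85.76251114248117}
top [[-0.01, 1.0, -0.09, 417.66], [-1.0, -0.01, 0.01, 6.35], [0.01, 0.09, 1.0, 1557.7], [0.0, 0.0, 0.0, 1.0]] [[394.61548852   0.         320.92026212]
 [  0.         394.61548852 197.83432301]
 [  0.           0.           1.        ]] -0.0074463837242592324
panel {'at': [337.3, 189.7], 'conf': 0.59} [573. -72. 106.]
handle_grip {'at'
[... 780 characters left out ...]
          0.           1.        ]] -0.10741825439101156
panel {'at': [329.1, 198.1], 'conf': 0.58} [545. -76. 122.]
hasp_hinge {'at': [323.4, 197.7], 'conf': 0.58} [533. -57. 127.]
gel_bottle {'at': [180.7, 204.1], 'conf': 0.95} [375. 497.  34.]
soap_bottle {'at': [423.1, 238.5], 'conf': 0.79} [ 569. -449.   28.]
wipes_stack {'at': [422.5, 283.9], 'conf': 0.64} [ 328. -496.   49.]
wipes_stack {'at': [280.2, 217.5], 'conf': 0.56} [463.  94.  30.]
meter {'at': [280.8, 216.8], 'conf': 0.7} [468.  94.  31.]
meter {'at': [419.6, 282.0], 'conf': 0.29} [ 333. -485.   49.]
carton {'at': [375.9, 225.6], 'conf': 0.59} [ 568. -264.   29.]
probe_case {'at': [341.9, 177.0], 'conf': 0.6} [694. -75. 120.]
```

```bash
cat > pose.py <<'E'
from h import *
from scipy.optimize import least_squares
def model(q,P):
    yaw,x,y,dz=q; Rm=(R.from_euler('z',yaw)*R.from_euler('y',-np.deg2rad(25))).as_matrix()
    return Rm, np.array([x,y,92.+dz])
E
python3 - <<'E'
from pose import *
top=get_image("top"); side=get_image("side")
obs=[]
PTS={"panel":(0,0,0),"handle_grip":(0,65,36),"hasp_grip":(0,-64,27),"hasp_hinge":(0,20,5)}
for p in(top,side):
    for t,v in PTS.items():
        r=place_of(p,t)
        if r: obs.append((p,t,np.array(v,float),r[0]["at"])); print(t,r[0])
def f(q):
    Rm,o=model(q,None); return np.concatenate([pix(p,Rm@v+o)-a for p,t,v,a in obs]+[[q[3]/3]])
s=least_squares(f,[0.35,565,-65,0],loss="soft_l1"); print(s.x,np.round(f(s.x),1)); np.save("q0.npy",s.x)
Rm,o=model(s.x,None)
# depth check in panel coordinates
for n,p in(("top",top),("side",side)):
    C=(cloud(p)-o)@Rm; m=(abs(C[...,0])<115)&(abs(C[...,1])<140)&(abs(C[...,2])<80); L=C[m]
    bar=L[(L[:,2]>42)&(L[:,2]<62)]; print(n,"bar",len(bar),bar.mean(0),bar.min(0),bar.max(0),np.linalg.svd(bar[:,:2]-bar[:,:2].mean(0),full_matrices=False)[2][0])
    pl=L[(abs(L[:,2])<10)&(L[:,0]<-45)&(L[:,0]>-95)&(abs(L[:,1])<110)]; A=np.c_[pl[:,:2],np.ones(len(pl))]; print("plane",len(pl),np.linalg.lstsq(A,pl[:,2],rcond=None)[0], pl[:,2].mean())
    pic=p["img"].copy()
    u=pix(p,o).astype(int); S=5;w,h=80,60
    crop=cv2.resize(pic[u[1]-h:u[1]+h,u[0]-w:u[0]+w],None,fx=S,fy=S,interpolation=cv2.INTER_CUBIC)
    for a in [(100,120,0),(100,-120,0),(-100,-120,0),(-100,120,0),(0,5,52),(0,125,52),(22,-64,27),(-22,-64,27),(0,20,5)]:
        c=(pix(p,Rm@np.array(a,float)+o)-u+[w,h])*S; cv2.circle(crop,tuple(int(i) for i in c),4,(255,0,0),1)
    cv2.imwrite(f"pics/{n}1.png",crop[:,:,::-1])
E
```

```text
panel {'at': [338.2, 192.6], 'conf': 0.7}
handle_grip {'at': [321.6, 200.5], 'conf': 0.59}
hasp_grip {'at': [354.0, 189.2], 'conf': 0.52}
panel {'at': [329.4, 203.1], 'conf': 0.95}
handle_grip {'at': [313.9, 194.8], 'conf': 0.65}
hasp_grip {'at': [342.7, 197.5], 'conf': 0.55}
hasp_hinge {'at': [323.1, 194.0], 'conf': 0.97}
[ 2.99249338e-01  5.64907197e+02 -6.96809594e+01  1.95300032e+00] [-1.7 -0.5 -0.3  0.1  0.4 -0.1 -0.2 -2.8 -1.6  0.3  3.3  0.9  1.   5.4
  0.7]
top bar 226 [ 5.18502277 59.21736161 48.78001205] [-15.20670869 -61.40826538  42.23429947] [ 26.00575916 126.13091916  56.10254311] [0.00567677 0.99998389]
plane 689 [ 0.00369086  0.00482484 -1.95871597] -2.220075040798759
side bar 184 [-3.30440015 52.04315778 48.45543089] [-24.53774814 -68.43937084  42.01395985] [ 19.29192308 118.33424232  59.58070111] [ 0.0022608  -0.99999744]
plane 653 [-4.38817228e-03 -2.72988874e-03 -2.93056893e+00] -2.622398965871199
```

View pics/top1.png

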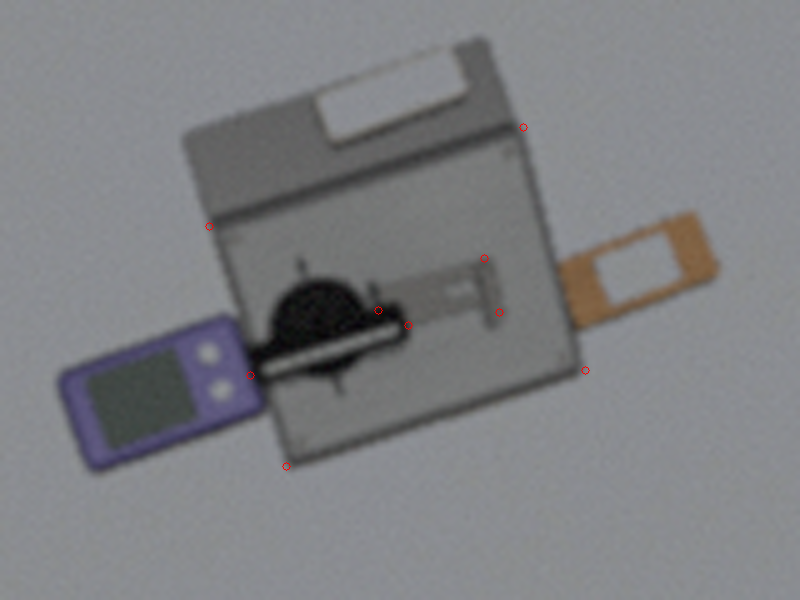

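View pics/side1.png

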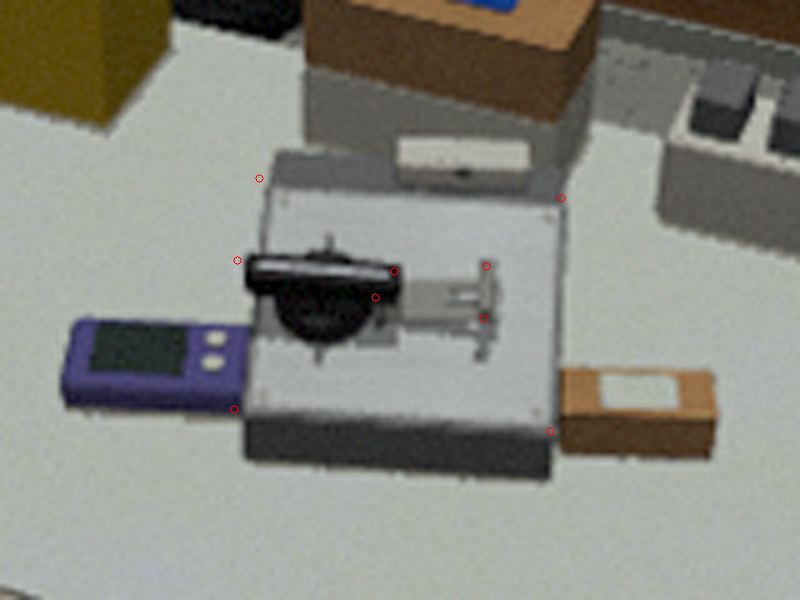

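```bash
cat > s.py <<'E'
from pose import *
top=get_image("top"); side=get_image("side"); q0=np.load("q0.npy"); R0,o0=model(q0,0)
D={"top":{(100,120,0):(212,225),(100,-120,0):(515,130),(-100,-120,0):(578,375),(-100,120,0):(290,462),(0,120,52):(266,367),(0,10,52):(400,328),(0,-64,33):(488,295)},
"side":{(100,120,0):(270,190),(100,-120,0):(563,208),(-100,-120,0):(553,432),(-100,120,0):(247,415),(0,122,52):(248,262),(0,8,52):(398,275),(0,-64,31):(485,310)}}
obs=[]
for p,n in((top,"top"),(side,"side")):
    u=pix(p,o0).astype(int)
    for v,c in D[n].items(): obs.append((p,np.array(v,float),(np.array(c)+.5)/5-.5+u-[80,60]))
def f(q):
    Rm,o=model(q,0); return np.concatenate([pix(p,Rm@v+o)-a for p,v,a in obs]+[[q[3]/3]])
s=least_squares(f,q0,loss="soft_l1"); print(s.x,np.round(f(s.x),1).reshape(-1)[:-1].reshape(-1,2).tolist()); np.save("q.npy",s.x)
Rm,o=model(s.x,0)
for p in(top,side):
    L=((cloud(p)-o)@Rm).reshape(-1,3); pl=L[(abs(L[:,2])<12)&(L[:,0]<-50)&(L[:,0]>-90)&(abs(L[:,1])<105)]; print("plane",pl[:,2].mean())
st=read_state(); T=R.from_quat(st["ee_rot"])
print(T.as_matrix().round(3)); print(Rm.round(3),o)
for n,v in dict(handle=(0,65,36),hasp=(0,-64,27)).items(): print(n,Rm@np.array(v)+o)
E
python3 s.py
```

```text
[ 2.89569837e-01  5.67243061e+02 -6.99198640e+01 -3.62483754e+00] [[0.2, -0.1], [2.3, -0.2], [1.6, -0.6], [-0.5, 0.6], [-1.5, 0.9], [0.7, -0.3], [1.5, -1.3], [-1.1, -1.2], [0.4, -0.5], [-0.3, 1.2], [-2.1, -0.3], [-0.7, 0.8], [-0.8, 0.4], [0.6, -2.7]]
plane 3.7915347836308735
plane 2.8536007811066364
[[ 0.967 -0.256  0.   ]
 [-0.256 -0.967  0.   ]
 [ 0.    -0.    -1.   ]]
[[ 0.869 -0.286 -0.405]
 [ 0.259  0.958 -0.121]
 [ 0.423 -0.     0.906]] [567.24306118 -69.91986399  88.37516246]
handle [534.10212224 -11.97030148 121.00224279]
hasp [ 574.58199171 -134.51354801  112.84547271]
```

Emit:
{"fn": "carry_out", "kwargs": {"slide": [[0.043, 0.0415, 0], [0.086, 0.083, 0], [0.129, 0.1245, 0], [0.172, 0.166, 0], [0.215, 0.2075, 0], [0.258, 0.249, 0], [0.301, 0.29, 0], [0.344, 0.332, 0]], "roll": [0, 0, 0, 0, 0, 0, 0, 0], "claw": [0.085, 0.085, 0.085, 0.085, 0.085, 0.085, 0.085, 0.085]}}

```text
clock: 2.7
position: [408.1, 193.4, 405.2]
ee_rot: [0.992, -0.129, 0.001, -0.001]
contact_force: [0.5, 0.3, 0.3]
gripper_width: 85.0
grasp_force: 0.0
```

Emit:
{"fn": "carry_out", "kwargs": {"slide": [[0.04, 0.04, 0.01], [0.08, 0.078, 0.02], [0.12, 0.115, 0.03], [0.155, 0.15, 0.04], [0.175, 0.168, 0.05], [0.175, 0.168, 0.05], [0.175, 0.168, 0.05], [0.175, 0.168, 0.05]], "roll": [10, 20, 30, 40, 50, 58.6, 58.6, 58.6], "claw": [0.085, 0.085, 0.085, 0.085, 0.085, 0.085, 0.085, 0.085]}}

```text
clock: 3.7
position: [533.6, -11.7, 355.0]
ee_rot: [0.802, -0.597, 0.0, -0.0]
contact_force: [-0.3, 0.7, -0.0]
gripper_width: 84.4
grasp_force: 0.0
```

```bash
cat > look.py <<'E'
from pose import *
import sys
def look(tag,S=5,w=80,h=60,show=("top","side")):
    q=np.load("q.npy"); Rm,o=model(q,0); o=np.array([o[0],o[1],92]); st=read_state(); T=R.from_quat(st["ee_rot"]); ims=[]
    for n in show:
        p=get_image(n); u=pix(p,o).astype(int)
        crop=cv2.resize(p["img"][u[1]-h:u[1]+h,u[0]-w:u[0]+w],None,fx=S,fy=S,interpolation=cv2.INTER_CUBIC)
        for X in [Rm@np.array(a,float)+o for a in [(0,65,52),(0,-64,33),(100,120,0),(-100,-120,0)]]+[st["position"]+T.apply([0,0,d]) for d in(155,173)]:
            c=(pix(p,X)-u+[w,h])*S; cv2.circle(crop,tuple(int(i) for i in c),4,(255,0,0),1)
        ims.append(crop)
    cv2.imwrite(f"pics/{tag}.png",np.hstack(ims)[:,:,::-1])
    return Rm,o,st,T
E
python3 - <<'E'
from look import *
Rm,o,st,T=look("l1",S=4,w=50,h=60)
print(T.as_matrix().round(3),st["joints"].round(2))
E
```

```text
[[ 0.288 -0.958  0.001]
 [-0.958 -0.288  0.   ]
 [ 0.    -0.001 -1.   ]] [ 0.28  0.27 -0.29  0.   -1.01  0.01]
```

View pics/l1.png

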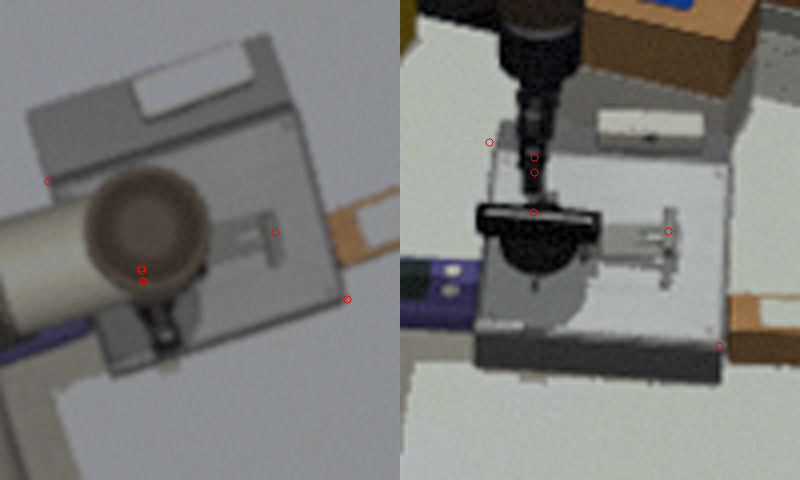

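```bash
python3 - <<'E'
from pose import *
q=np.load("q.npy"); Rm,o=model(q,0); o[2]=92
rays=[]
for n in("top","side"):
    p=get_image(n); g=cv2.imread(f"pics/{n}0.png",0).astype(float)
    c=pix(p,Rm@np.array([0,65,52.])+o)
    x0,y0=int(c[0])-28,int(c[1])-24; s=g[y0:y0+48,x0:x0+56]
    dark=(s<60).astype(np.uint8); k,l,stt,ce=cv2.connectedComponentsWithStats(dark); i=1+np.argmax(stt[1:,4]); print(n,c,"dark",ce[i]+[x0,y0],stt[i,:2]+[x0,y0],stt[i,2:])
    hull=cv2.convexHull(np.argwhere(l==i)[:,::-1].astype(np.int32)); m=np.zeros_like(dark); cv2.fillConvexPoly(m,hull,1)
    m=cv2.erode(m,np.ones((3,3)))
    # white line: weighted brightness in hull near the bar axis
    e=[pix(p,Rm@np.array([0,v,52.])+o) for v in(5,125)]; t=(e[1]-e[0])/np.linalg.norm(e[1]-e[0]); 
    Y,X=np.mgrid[0:48,0:56]; w=np.clip(s-90,0,None)*m
    print("line",(w*X).sum()/w.sum()+x0,(w*Y).sum()/w.sum()+y0,int((w>0).sum()))
    print("\n".join(" ".join("%3d"%v for v in r[4:52]) for r in s[8:40])) if n=="top" else None
E
```

```text
top [321.83908083 201.31591949] dark [319.4269341  197.48137536] [304 188] [ 34  25 349]
line 319.6726572528883 202.41206675224646 56
140 142 138 108  86  94 108 116 117 116 115 115 116 116 115 115 118 112  88  71 100 114 116 117 120 117 114 117 114 115 116 115 115 113 115 116 112 115 117 116 118 117 118 115 115 114 113 110
140 141 137 118  89  89 108 117 117 114 116 119 115 118 114 117 116 113 100  87  92 113 113 114 114 112 116 116 115 115 115 116 115 114 111 116 114 116 116 114 113 112 112 107 104 102  98  99
141 142 141 128 102  88 100 115 118 119 116 115 118 115 118 117 118 115 105  86  82  83  85  81  76  86  90  99 108 113 117 117 110 108 112 116 112 118 110 106 107 102 101  99  97  93  95  96
141 140 139 137 111  86  96 110 118 118 116 115 116 117 117 117 115  99  85  64  51  44  36  40  34  46  57  66  84 104 113 110  94  84  98 106 104 101  97  97  97  98  95  96  96  96  95  97
140 141 142 137 117  89  87 108 116 117 116 115 117 117 121 112  98  72  49  29  20  20  23  13   8  16  29  34  46  76  99 105  85  62  77  94  95  94  99  94  98  98  95  93  96  97  96  95
140 13
[... 4607 characters left out ...]
95  93  95  90  89  82  73  70  63  63  84  98  90  87 102 116 115 115 120 118 116 114 117 115 114 118 115 115 117 115 119 117 117 120 119 118 117 120 117 117 112 108 106 100  91  86  73
 95  94  91  83  77  67  65  62  66  79  93 112 122 103  86  99 113 118 117 114 115 115 115 115 116 115 117 114 115 116 116 115 121 121 118 118 117 119 115 107 105  98  91  82  76  75  81  84
 83  78  67  63  64  65  76  92 111 121 127 136 138 116  90  94 113 117 118 117 116 117 115 114 117 115 116 115 116 116 119 119 119 119 118 113 107 103  97  90  82  76  75  80  82  93 110 123
side [312.41836498 193.18683524] dark [313.11875  199.646875] [298 191] [ 31  18 320]
line 312.5399619410086 193.3962892483349 58
```

Emit:
{"fn": "carry_out", "kwargs": {"slide": [[0, 0.0015, 0.03], [0, 0.0015, 0.05], [0, 0.0015, 0.053], [0, 0.0015, 0.053]], "roll": [0, 0, 0, 0], "claw": [0.06, 0.06, 0.06, 0.06]}}

```text
clock: 4.4
position: [532.6, -12.2, 302.3]
ee_rot: [0.802, -0.597, 0.0, -0.0]
contact_force: [-0.4, -0.5, 0.8]
gripper_width: 59.9
grasp_force: 0.0
```

Emit:
{"fn": "carry_out", "kwargs": {"slide": [[0, 0, 0], [0, 0, 0], [0, 0, 0], [0, 0, 0]], "roll": [0, 0, 0, 0], "claw": [0.02, 0.02, 0.02, 0.02]}}

```text
clock: 4.9
position: [531.9, -12.6, 302.2]
ee_rot: [0.802, -0.598, -0.0, 0.0]
contact_force: [-4.6, -0.6, 5.5]
gripper_width: 24.9
grasp_force: 55.8
```

Emit:
{"fn": "carry_out", "kwargs": {"slide": [[0, 0, 0], [0, 0, 0], [0, 0, 0.003], [0, 0, 0.006], [0, 0, 0.006]], "roll": [0, 0, 0, 0, 0], "claw": [0.045, 0.045, 0.045, 0.045, 0.045]}}

```text
clock: 5.52
position: [532.2, -12.4, 295.2]
ee_rot: [0.802, -0.598, -0.0, 0.0]
contact_force: [0.9, 0.1, 0.1]
gripper_width: 44.8
grasp_force: 0.0
```

Emit:
{"fn": "carry_out", "kwargs": {"slide": [[0, 0, 0.002], [0, 0, 0.004], [0, 0, 0.004]], "roll": [0, 0, 0], "claw": [0.045, 0.045, 0.045]}}

```text
clock: 5.9
position: [532.4, -12.4, 292.2]
ee_rot: [0.802, -0.598, 0.0, -0.0]
contact_force: [-0.3, -0.0, 3.4]
gripper_width: 45.0
grasp_force: 1.6
```

Emit:
{"fn": "carry_out", "kwargs": {"slide": [[0, 0, 0], [0, 0, 0], [0, 0, 0], [0, 0, 0]], "roll": [0, 0, 0, 0], "claw": [0.015, 0.015, 0.015, 0.015]}}

```text
clock: 6.4
position: [532.8, -12.2, 292.7]
ee_rot: [0.802, -0.598, 0.001, -0.001]
contact_force: [0.0, 0.3, 5.1]
gripper_width: 29.7
grasp_force: 53.4
```

Emit:
{"fn": "carry_out", "kwargs": {"slide": [[0, -0.001, 0.003], [0, -0.0025, 0.006], [0, -0.004, 0.009], [0, -0.005, 0.011], [0, -0.005, 0.012], [0, -0.005, 0.012]], "roll": [0, 0, 0, 0, 0, 0], "claw": [0.015, 0.015, 0.015, 0.015, 0.015, 0.015]}}

```text
clock: 7.15
position: [537.5, -10.7, 282.0]
ee_rot: [0.802, -0.597, 0.001, -0.001]
contact_force: [-3.3, 2.0, 11.9]
gripper_width: 29.3
grasp_force: 55.3
```

Emit:
{"fn": "carry_out", "kwargs": {"slide": [[0, -0.0005, 0.0015], [0, -0.001, 0.003], [0, -0.001, 0.003]], "roll": [0, 0, 0], "claw": [0.015, 0.015, 0.015]}}

```text
clock: 7.52
position: [538.0, -10.6, 281.5]
ee_rot: [0.802, -0.597, 0.001, -0.0]
contact_force: [-9.9, 2.1, 27.1]
gripper_width: 29.8
grasp_force: 58.9
```

Emit:
{"fn": "carry_out", "kwargs": {"slide": [[0, 0, 0], [0, 0, 0.0005], [0, 0, 0.001], [0, 0, 0.001]], "roll": [-6, -12, -18, -18], "claw": [0.015, 0.015, 0.015, 0.015]}}

```text
clock: 8.02
position: [538.2, -11.0, 281.3]
ee_rot: [0.886, -0.464, 0.002, -0.001]
contact_force: [-11.3, -0.3, 30.3]
gripper_width: 29.1
grasp_force: 57.5
```

Emit:
{"fn": "carry_out", "kwargs": {"slide": [[0, 0, 0.0005], [0, 0, 0.001], [0, 0, 0.001], [0, 0, 0.001]], "roll": [-8, -16, -22, -22], "claw": [0.015, 0.015, 0.015, 0.015]}}

```text
clock: 8.52
position: [538.2, -10.9, 280.7]
ee_rot: [0.958, -0.286, 0.002, -0.0]
contact_force: [-12.0, 0.9, 31.5]
gripper_width: 28.3
grasp_force: 57.8
```

```bash
python3 - <<'E'
from look import *
Rm,o,st,T=look("l2",S=4,w=50,h=60)
print(T.as_matrix().round(3),st["wrist_torque"],st["contact_force"])
E
```

```text
[[ 0.836 -0.549  0.005]
 [-0.549 -0.836 -0.001]
 [ 0.004 -0.002 -1.   ]] [0.75684048 2.68632076 0.13587827] [-12.02330863   0.88406476  31.48825808]
```

View pics/l2.png

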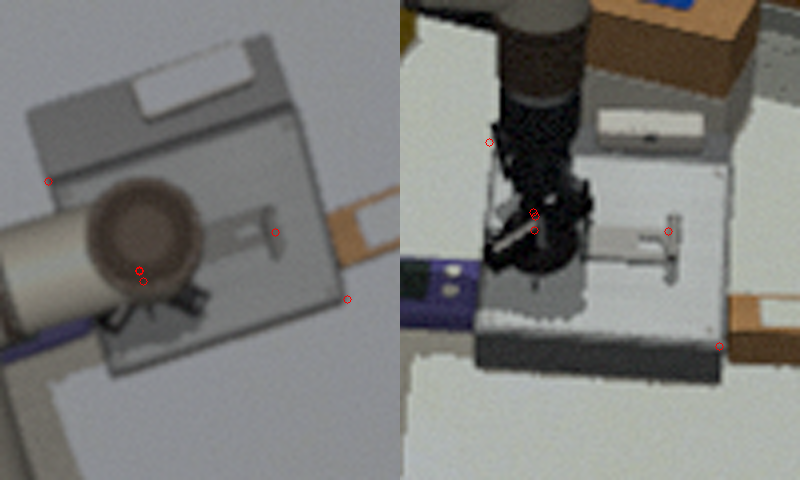

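The handle is turning: in the side half, the white line now slants from (488,255) to (540,220), about 40 degrees round. I carry on.

Emit:
{"fn": "carry_out", "kwargs": {"slide": [[0, 0, 0.0005], [0, 0, 0.001], [0, 0, 0.001], [0, 0, 0.001]], "roll": [-8, -16, -24, -24], "claw": [0.015, 0.015, 0.015, 0.015]}}

```text
clock: 9.12
position: [537.9, -10.7, 279.1]
ee_rot: [0.997, -0.081, 0.002, -0.0]
contact_force: [-12.3, 2.0, 31.5]
gripper_width: 25.0
grasp_force: 57.8
```

Emit:
{"fn": "carry_out", "kwargs": {"slide": [[0, 0, 0.0005], [0, 0, 0.001], [0, 0, 0.001], [0, 0, 0.001]], "roll": [-8, -16, -24, -24], "claw": [0.015, 0.015, 0.015, 0.015]}}

```text
clock: 9.62
position: [538.1, -11.3, 277.9]
ee_rot: [0.992, 0.128, 0.002, 0.001]
contact_force: [-10.5, -0.6, 28.9]
gripper_width: 23.1
grasp_force: 60.0
```

```bash
python3 - <<'E'
from look import *
Rm,o,st,T=look("l3",S=4,w=50,h=60)
print(T.as_matrix().round(3),Rm.round(3),st["wrist_torque"],st["contact_force"],st["gripper_width"])
E
```

```text
[[ 0.967  0.255  0.003]
 [ 0.255 -0.967 -0.002]
 [ 0.003  0.002 -1.   ]] [[ 0.869 -0.286 -0.405]
 [ 0.259  0.958 -0.121]
 [ 0.423 -0.     0.906]] [0.00966038 2.46914833 0.14854651] [-10.5465602   -0.64841497  28.9165225 ] 23.1139816511781
```

View pics/l3.png

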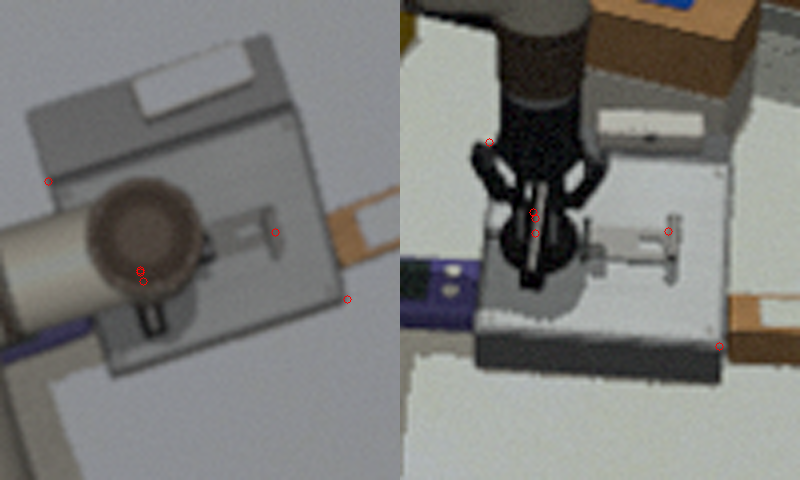

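Emit:
{"fn": "carry_out", "kwargs": {"slide": [[0, 0, 0], [0, 0, 0], [0, 0, 0]], "roll": [-2.5, -2.7, -2.7], "claw": [0.015, 0.015, 0.015]}}

```text
clock: 10.1
position: [538.3, -11.6, 278.0]
ee_rot: [0.989, 0.151, 0.002, 0.001]
contact_force: [-9.5, -3.0, 28.3]
gripper_width: 23.0
grasp_force: 59.9
```

```bash
python3 - <<'E'
from look import *
st=read_state(); print(st["wrist_torque"],st["contact_force"],st["gripper_width"],st["position"])
E
```

```text
[-0.78427358  2.15353652 -0.16928059] [-9.49160264 -2.98021729 28.32636431] 23.032108444212906 [538.25752949 -11.60025793 277.97588801]
```

Emit:
{"fn": "carry_out", "kwargs": {"slide": [[0, 0, 0], [0, 0, -0.002], [-0.002, 0, -0.006], [-0.004, 0, -0.012], [-0.005, 0, -0.02], [-0.005, 0, -0.05], [-0.005, 0, -0.09], [-0.005, 0, -0.09]], "roll": [0, 0, 0, 0, 0, 0, 0, 0], "claw": [0.05, 0.05, 0.05, 0.05, 0.05, 0.06, 0.06, 0.06]}}

```text
clock: 11.1
position: [534.1, -12.0, 366.1]
ee_rot: [0.989, 0.15, 0.004, -0.0]
contact_force: [-0.2, -0.8, -0.1]
gripper_width: 60.2
grasp_force: 0.0
```

```bash
python3 - <<'E'
from look import *
Rm,o,st,T=look("l4",S=4,w=50,h=60)
print(st["position"],st["contact_force"],T.as_matrix().round(3))
p=get_image("side"); L=((cloud(p)-o)@Rm).reshape(-1,3)
b=L[(abs(L[:,0])<75)&(abs(L[:,1]-65)<16)&(L[:,2]>25)&(L[:,2]<70)]
for a in range(-75,75,15):
    k=b[(b[:,0]>=a)&(b[:,0]<a+15)]; print(a,len(k),k.mean(0).round(1) if len(k) else "",k[:,2].max().round(1) if len(k) else "")
E
```

```text
[534.06883922 -11.96132721 366.10667048] [-0.17918617 -0.80484675 -0.0739296 ] [[ 0.955  0.297  0.007]
 [ 0.297 -0.955  0.001]
 [ 0.008  0.001 -1.   ]]
-75 20 [-62.9  60.8  40.6] 56.2
-60 31 [-53.   60.6  50.8] 61.1
-45 20 [-36.5  62.2  51.1] 60.8
-30 27 [-22.6  60.   50.4] 64.7
-15 23 [-6.5 60.6 49.3] 58.1
0 19 [ 7.4 61.5 51.5] 59.8
15 31 [22.  60.9 49.8] 60.8
30 19 [38.4 60.6 51.2] 57.5
45 14 [50.9 60.8 49.8] 54.5
60 0
```

View pics/l4.png

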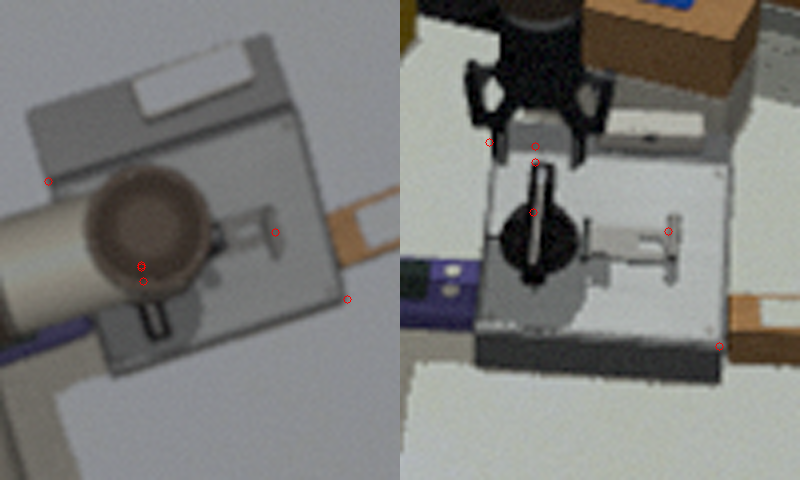

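Emit:
{"fn": "carry_out", "kwargs": {"slide": [[0, 0.02, 0], [0, 0.04, 0], [0, 0.06, 0], [0.001, 0.08, 0], [0.001, 0.1, 0], [0.002, 0.12, 0], [0.002, 0.129, 0.01], [0.002, 0.129, 0.02]], "roll": [10.5, 21, 31.5, 42, 52.5, 63, 73.5, 84], "claw": [0.08, 0.08, 0.08, 0.08, 0.08, 0.08, 0.08, 0.08]}}

```text
clock: 12.25
position: [573.3, -135.5, 340.6]
ee_rot: [0.833, -0.553, -0.001, 0.001]
contact_force: [0.7, 0.1, -0.7]
gripper_width: 79.9
grasp_force: 0.0
```

Emit:
{"fn": "carry_out", "kwargs": {"slide": [[0, 0, 0.015], [0, 0, 0.026], [0, 0, 0.026]], "roll": [6.7, 6.7, 6.7], "claw": [0.06, 0.06, 0.06]}}

```text
clock: 12.62
position: [573.1, -134.7, 315.0]
ee_rot: [0.802, -0.597, -0.001, 0.001]
contact_force: [-0.5, 0.3, 1.2]
gripper_width: 59.7
grasp_force: 0.0
```

```bash
python3 - <<'E'
from look import *
Rm,o,st,T=look("l5",S=4,w=50,h=60)
print(st["position"],T.as_matrix().round(3)); g=st["position"]+T.apply([0,0,grip_point_offset]); print((g-o)@Rm, "to bar, tool axes",T.inv().apply(Rm@[0,-64,27]+o-g))
E
```

```text
[ 573.12631893 -134.73511465  314.9572972 ] [[ 0.287 -0.958 -0.004]
 [-0.958 -0.287  0.   ]
 [-0.001  0.004 -1.   ]]
[ 16.68280164 -63.63106068  67.53546454] to bar, tool axes [ 0.41864183 -2.16722761 43.78017515]
```

View pics/l5.png

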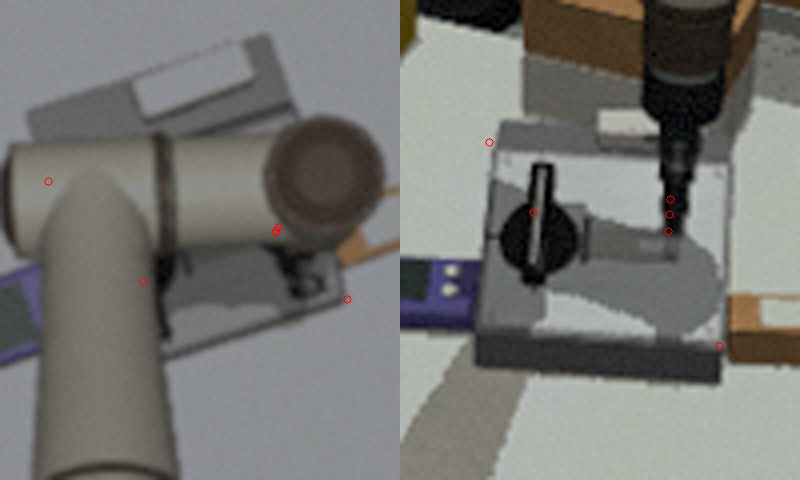

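Emit:
{"fn": "carry_out", "kwargs": {"slide": [[0, -0.002, 0.015], [0, -0.002, 0.025], [0, -0.002, 0.03], [0, -0.002, 0.033], [0, -0.002, 0.035], [0, -0.002, 0.035]], "roll": [0, 0, 0, 0, 0, 0], "claw": [0.06, 0.06, 0.06, 0.06, 0.06, 0.06]}}

```text
clock: 13.48
position: [575.4, -134.2, 281.8]
ee_rot: [0.802, -0.598, 0.0, -0.0]
contact_force: [0.5, -0.4, -0.6]
gripper_width: 60.0
grasp_force: 0.0
```

Emit:
{"fn": "carry_out", "kwargs": {"slide": [[0, 0, 0], [0, 0, 0], [0, 0, 0], [0, 0, 0]], "roll": [0, 0, 0, 0], "claw": [0.03, 0.03, 0.03, 0.03]}}

```text
clock: 13.98
position: [576.3, -133.9, 283.1]
ee_rot: [0.802, -0.597, 0.002, -0.001]
contact_force: [1.8, 3.2, 4.8]
gripper_width: 38.4
grasp_force: 59.4
```

Emit:
{"fn": "carry_out", "kwargs": {"slide": [[-0.0013, 0.0018, -0.0038], [-0.0026, 0.0035, -0.0075], [-0.0043, 0.0052, -0.011], [-0.006, 0.0069, -0.0148], [-0.008, 0.0085, -0.018], [-0.0103, 0.0101, -0.0216], [-0.0103, 0.0101, -0.0216]], "roll": [0, 0, 0, 0, 0, 0, 0], "claw": [0.03, 0.03, 0.03, 0.03, 0.03, 0.03, 0.03]}}

```text
clock: 14.85
position: [563.9, -127.5, 304.1]
ee_rot: [0.801, -0.599, 0.002, -0.001]
contact_force: [6.2, -0.9, 0.5]
gripper_width: 38.3
grasp_force: 60.5
```

```bash
python3 - <<'E'
from look import *
Rm,o,st,T=look("l6",S=7,w=55,h=40,show=("side",))
E
```

```text
(no output)
```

View pics/l6.png

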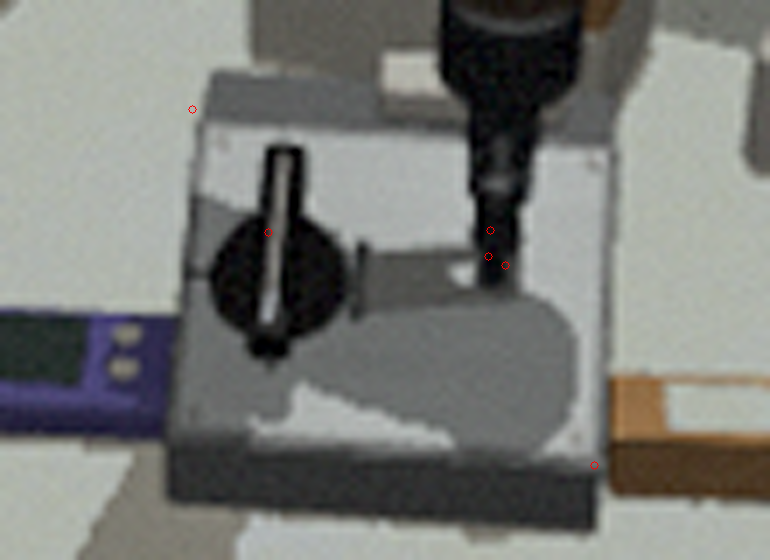

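Emit:
{"fn": "carry_out", "kwargs": {"slide": [[-0.005, 0.003, -0.0063], [-0.0106, 0.0058, -0.0125], [-0.017, 0.0083, -0.0178], [-0.0237, 0.0106, -0.0227], [-0.031, 0.0126, -0.0268], [-0.0388, 0.0143, -0.0305], [-0.0388, 0.0143, -0.0305]], "roll": [0, 0, 0, 0, 0, 0, 0], "claw": [0.03, 0.03, 0.03, 0.03, 0.03, 0.03, 0.03]}}

```text
clock: 15.78
position: [539.1, -93.4, 334.5]
ee_rot: [0.802, -0.597, 0.002, -0.002]
contact_force: [6.5, 3.2, 0.4]
gripper_width: 36.6
grasp_force: 59.9
```

Emit:
{"fn": "carry_out", "kwargs": {"slide": [[-0.008, 0.0013, -0.0028], [-0.0165, 0.0022, -0.0048], [-0.025, 0.0028, -0.006], [-0.0337, 0.0031, -0.0066], [-0.041, 0.003, -0.0064], [-0.0467, 0.0028, -0.0059], [-0.057, 0.0019, -0.0041], [-0.057, 0.0019, -0.0041]], "roll": [0, 0, 0, 0, 0, 0, 0, 0], "claw": [0.03, 0.03, 0.03, 0.03, 0.03, 0.03, 0.03, 0.03]}}

```text
clock: 16.77
position: [519.7, -39.9, 340.0]
ee_rot: [0.802, -0.597, 0.0, 0.001]
contact_force: [-0.2, 1.5, 12.7]
gripper_width: 36.3
grasp_force: 64.4
```

```bash
python3 - <<'E'
from look import *
Rm,o,st,T=look("l7",S=7,w=55,h=40,show=("side",))
g=st["position"]+T.apply([0,0,grip_point_offset]); print((g-o)@Rm)
E
```

```text
[  5.78376889  42.12636696 100.21468715]
```

View pics/l7.png

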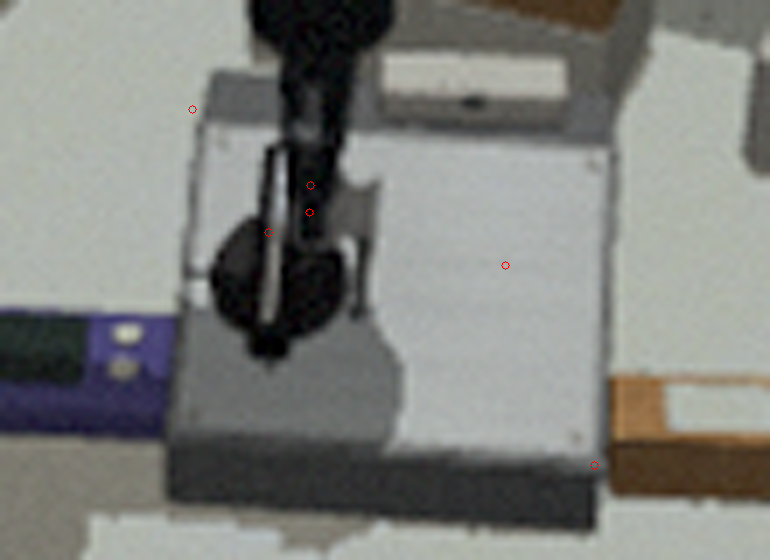

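Emit:
{"fn": "carry_out", "kwargs": {"slide": [[0, 0, 0], [0, 0, 0], [0, 0, 0], [0, 0, -0.02], [0, 0, -0.06], [0, 0, -0.11], [0, 0, -0.11], [0, 0, -0.11]], "roll": [0, 0, 0, 0, 0, 0, 0, 0], "claw": [0.06, 0.06, 0.06, 0.06, 0.06, 0.06, 0.06, 0.06]}}

```text
clock: 17.82
position: [519.5, -40.1, 447.1]
ee_rot: [0.801, -0.598, -0.001, 0.0]
contact_force: [-0.1, 0.1, -0.9]
gripper_width: 59.8
grasp_force: 0.0
```

```bash
python3 - <<'E'
from look import *
Rm,o,st,T=look("l8",S=7,w=55,h=40,show=("side",)); print(st["contact_force"])
p=get_image("side"); L=((cloud(p)-o)@Rm).reshape(-1,3)
b=L[(abs(L[:,0])<30)&(L[:,1]>-5)&(L[:,1]<50)&(L[:,2]>8)&(L[:,2]<115)]
for a in range(5,110,10):
    k=b[(b[:,2]>=a)&(b[:,2]<a+10)]; print(a,len(k),np.median(k,0).round(1) if len(k) else "")
E
```

```text
[-0.09021888  0.12706429 -0.92725246]
5 21 [-11.9  19.7   9.8]
15 44 [-7.6 40.9 19.4]
25 15 [-5.1 40.5 28.2]
35 2 [-5.9 49.1 42.6]
45 6 [-1.5 49.4 48.1]
55 3 [-18.2  11.8  56.4]
65 2 [-13.5  10.3  68.5]
75 3 [-15.3  12.3  83.3]
85 42 [-3.8 21.2 91.7]
95 34 [-4.  26.9 96.7]
105 0
```

View pics/l8.png

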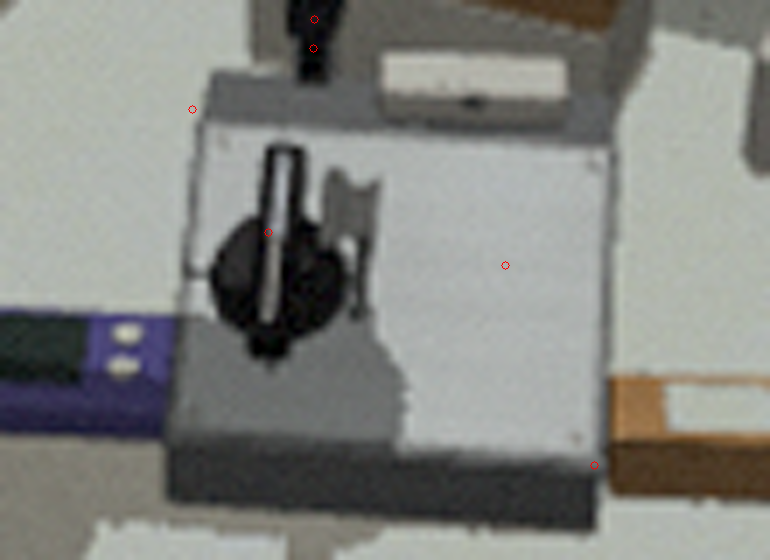

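```bash
python3 -c "from bench import *; print(job_done())"
```

```text
the job is handed in; nothing more can be done
None
```

The handle is at OFF and sprung back out, the hasp stands square to the panel, and the arm is clear of everything; the job was handed in just after 17.8 s on the robot's clock, with no verdict returned.

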